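Hang up the telephone handset in its desk cradle

ROBOT

A 6-joint arm with a two-finger parallel gripper is mounted at the origin on a cart in front of the work surface, level with it; the furniture and walls round the work are solid. World frame = base frame: x ahead of the robot, y to its left, z up, the work surface at z = 0. Lengths are in m, angles in rad, forces in N, time in s.
With the tool pointing down it reaches from about 0.375 to 0.75 m from the base axis. Payload 9 kg.
Tool frame: the origin (TCP) lies at the very end of the fingers, on their centre line; the grasp point (between the pads) lies 19 mm behind it; x points along the fingers, z is the direction in which the jaws open and shut, and the axes are right-handed (so a half turn about x gives the same grasp; the last joint's range is limited). The gripper opens to 85 mm and grips with 20 to 120 N. Pads are 22 mm wide; open, the fingers measure 114 mm over their backs; the gripper's body (76 mm by 85 mm) begins 54 mm behind the grasp point. The pads swing forward as they close: fully open they stand 13 mm farther back than shut.
Start: joints at [0.895, 0.104, 0.097, 1.564, 0, 1.353], TCP at [0.265, 0.538, 0.231] pointing down, gripper open.
Joint ranges: [-2.99, 2.99], [-0.84, 1.86], [-1.1, 1.16], [-1.84, 2.11], [-1.51, 1.56], [-3.14, 3.14]. Speed limits (rad/s): [2.22, 2.22, 2.57, 3.14, 3.14, 3.14].

INTERFACE

Orientations are given as a rotation vector (axis times angle).
In Python, from plant import manip gives the robot as it stands. The module is installed in compiled form; this text tells all that it offers.
- The arm moves only by the tool step_arm, never from a script. Its argument "increments" is a list of rows, each a list of 3 entries, a list of its own where there are three numbers: the shift along the tool's x, y, z in units of 60 mm (1.0 is 60 mm), then the turn, a rotation vector about the tool's x, y, z in units of 8 degrees (1.0 is 8 degrees), then the closure in counts, from 0 (fully open) to 255 (shut). A call has 1 to 5 rows; each row shifts and turns the commanded pose from where the row before left it, along the tool's axes as they then stand; what a row does not reach is not made up. A row lasts 1/8 s, in which the tool goes at most 62.5 mm and 10.7 degrees, less where a joint would pass 70% of its speed; a pose out of reach is approached as far as the arm can. A call with a number of a shift or a turn outside -1 to 1 is refused whole. A call with a gripper value outside its range is refused whole. The fingers move at their own pace and stop on an object; "newtons" is the grip in N (left out, the last holds). Time passes only in rows, so rows that do not move let the fingers close. It gives the time, the measured TCP pose, the force and the opening at its end, in the units of the state.
- manip.sense(): the state, without advancing time (a new reading comes with each control period).
- manip.grab_frame(name): name is "scene" or "top" or "wrist"; returns a dict with "frame" (400x640x3 uint8, red, green, blue), "range_z" (400x640 float32, m along the optical axis (not along the pixel's ray), 0 where there is no reading), "fx", "fy", "cx", "cy" (pixels), "distortion" ([k1, k2, p1, p2, k3] as OpenCV has them; the pictures are not rectified), "pose" (4x4, takes a point from camera to world coordinates); the wrist camera has in their place "hand_eye" (4x4, takes a point from camera to tool coordinates, whose origin is the TCP and whose axes are the tool frame's). Camera axes: x right, y down, z forward; pixel columns grow to the right and rows downward; lengths in m; the calibration is good to about 2 mm. A picture is of the moment at which its call begins: read the wrist's pose just before it.
- manip.hand_in(): hands the job in, once; it reports no verdict.
The state is a dict: "time": time; "qpos": joint angles; "joint_velocities": joint speeds; "tau": joint torques, N m; "eef_pos": TCP position; "tool_rot": TCP orientation; "wrist_force": force on the tool from outside, world axes, zero at the start; "torque": the same for the moment, N m; "finger_gap": finger opening in m.
Only numpy, scipy, OpenCV 4.12 (cv2) and the standard library are available. Lean on these libraries where they do the work, as an engineer would, in place of code of your own. Each camera call takes 0.05 s, during which the arm holds its last target.

TASK

Hang up the telephone: pick up the black handset and lay it down, face up as it is, in its white desk cradle, flat on the floor between the lips, so that its end holds the little sprung hook lever fully down; then let go. Set it down rather than dropping it, and do not disturb the hole punch.

Things in the scene. Friction and masses are not known exactly. Their poses are not given: they have to be found in the camera images.
- handset: black cordless telephone handset lying face up, a plain oblong bar 158 mm long (its x), 48 mm wide (its y), 26 mm high at the middle (sides straight up to 22 mm), about 0.15 kg; origin at the centre of its underside, z up. Either end may lie over the lever. Grasp it across its width at the middle.
- cradle: white plastic desk cradle fixed on the worktop, 192 mm (x) by 82 mm (y); origin at the centre of its underside, z up. Centred pocket 176 x 66 mm, floor 12 mm and lips 24 mm above the worktop. Middle 92 mm of the long sides: no lips, floor 40 mm wide, room for fingers. Lever in the +x half. The handset belongs centred on the origin, lengthwise along x, its underside on the floor.
- hook_lever (a joint): steel switch lever with a grey roller in a slot on the cradle's centre line, hinge 28 mm and roller 66 mm from the cradle's origin along +x. Rad: 0 = up (roller top 24 mm above the worktop), about 0.30 = level with the pocket floor, stop at 0.33. A weak spring (about 0.3 N at the roller) raises it; the weight of the handset lying flat holds it down.
- punch: dark grey two-hole paper punch, 86 x 115 x 50 mm, standing loose on the worktop between and beyond the two; origin at the centre of its underside. To be left alone.
There are look-alikes about, which are no part of the job. Several things have the shape of the handset; the one meant has the colours described above.

How it is judged:
At the end, for the whole second after the job is handed in: Handset at rest, face up and flat (4 degrees) on the cradle floor (underside 8 to 16 mm above the worktop), its centre within 15 mm of the cradle's along and across, its length within 11 degrees of the cradle's, either way round; hook lever down (over 0.25 rad) (value of joint hook_lever above 0.25 rad and x of handset in the frame of cradle between -0.015 and 0.015 m and y of handset in the frame of cradle between -0.015 and 0.015 m and z of handset in the frame of cradle between 0.008 and 0.016 m and angle between handset's own z axis and vertical below 0.07 rad and angle between the x axis of handset and the x axis of cradle, either way round below 0.2 rad and linear speed of handset below 0.02 m/s); the robot touches nothing.
It fails at once if the handset is dropped: it is more than 60 mm above the worktop with no finger touching it (height (world z) of handset above 0.06 m and contact force between the fingers and handset below 0.02 N).
It fails at once if the hole punch is shifted by more than 30 mm (distance of punch from where it was at the start of the episode above 0.03 m).
It also fails if it takes over 38 s, if anything falls off the work surface, if the arm or the gripper's body presses on something with over 40 N, if the wrist force passes 120 N, or if a joint passes its speed limit or range.

## Working session

There is one attempt and no reset: what is moved stays moved. The work goes in short steps, Python scripts to look and compute and a tool call to move; the robot and the scene stay as the last step left them, time stands still between calls to the robot, and variables do not carry over. Pictures are saved under pics/ and viewed, and the job is handed in when it is done.

Besides the shell and the picture viewer there is one more tool, called after ">>>" in YAML: its name, and indented under it one key for each argument. step_arm: Moves the arm, as the interface text tells. Shifts and turns lie within -1 to 1; 1 stands for 60 mm of shift or 8 degrees of turn. Its arguments: {"type":"object","properties":{"increments":{"type":"array"},"newtons":{"type":"number"}},"required":["increments"]}

```bash
mkdir -p pics
cat > h.py <<'E'
from plant import manip
import numpy as np, cv2, pickle
def snap(n,tag):
    s=manip.sense(); d=manip.grab_frame(n); d['s']=s
    pickle.dump(d,open(f'pics/{tag}.pkl','wb')); cv2.imwrite(f'pics/{tag}.png',d['frame'][:,:,::-1]); return d
def load(tag): return pickle.load(open(f'pics/{tag}.pkl','rb'))
def pose(d):
    if 'pose' in d: return np.array(d['pose'])
    T=np.eye(4);T[:3,:3]=cv2.Rodrigues(np.array(d['s']['tool_rot'],float))[0];T[:3,3]=d['s']['eef_pos']
    return T@np.array(d['hand_eye'])
def K(d): return np.array([[d['fx'],0,d['cx']],[0,d['fy'],d['cy']],[0,0,1.]])
def ray(d,u,v):
    p=cv2.undistortPoints(np.array([[[u,v]]],float),K(d),np.array(d['distortion'],float))[0,0]
    T=pose(d); return T[:3,3],T[:3,:3]@np.array([p[0],p[1],1])
def at_z(d,u,v,z):
    o,r=ray(d,u,v); return o+r*(z-o[2])/r[2]
def depth(d,u,v):
    o,r=ray(d,u,v); return o+r*np.median(d['range_z'][int(v)-1:int(v)+2,int(u)-1:int(u)+2])
def tri(d1,p1,d2,p2):
    o,r=ray(d1,*p1);q,s=ray(d2,*p2)
    t=np.linalg.lstsq(np.c_[r,-s],q-o,rcond=None)[0]; a=o+r*t[0];b=q+s*t[1]
    return (a+b)/2,np.linalg.norm(a-b)
def crop(tag,x0,y0,x1,y1,k):
    im=cv2.imread(f'pics/{tag}.png')[y0:y1,x0:x1]
    cv2.imwrite(f'pics/{tag}_c{x0}_{y0}.png',cv2.resize(im,None,fx=k,fy=k,interpolation=cv2.INTER_CUBIC))
E
python3 - <<'E'
from h import *
for n in ['scene','top','wrist']:
    d=snap(n,n+'0'); print(n,pose(d).round(3).tolist())
print(manip.sense())
E
```

```text
scene [[0.838, -0.318, 0.444, 0.018], [-0.546, -0.474, 0.691, -1.0], [-0.009, -0.821, -0.57, 0.704], [0.0, 0.0, 0.0, 1.0]]
top [[0.014, -0.994, 0.106, 0.361], [-1.0, -0.014, -0.004, -0.199], [0.005, -0.106, -0.994, 1.487], [0.0, 0.0, 0.0, 1.0]]
wrist [[0.442, 0.865, 0.236, 0.204], [0.897, -0.426, -0.118, 0.568], [-0.001, 0.264, -0.965, 0.373], [0.0, 0.0, 0.0, 1.0]]
{'time': 0.15, 'qpos': array([ 8.95282318e-01,  1.04587682e-01,  9.66278060e-02,  1.56391750e+00,
       -8.65417631e-06,  1.35312225e+00]), 'joint_velocities': array([ 1.46595118e-04, -2.38235515e-03,  3.00031598e-03,  1.01050861e-03,
       -8.94190927e-05, -1.58625873e-03]), 'tau': array([ 1.50389144e-03, -5.57358170e+01,  5.04007673e+01,  1.26207076e-02,
       -4.81060179e-04, -2.27862409e-05]), 'eef_pos': array([0.26501293, 0.53799849, 0.23067494]), 'tool_rot': array([-0.86612592,  1.39271317,  0.86552358]), 'wrist_force': array([-0.72017119,  0.0340171 ,  0.51004941]), 'torque': array([0.0365168 , 0.00914916, 0.00525771]), 'finger_gap': 0.08537253418129781}
```

View pics/scene0.png

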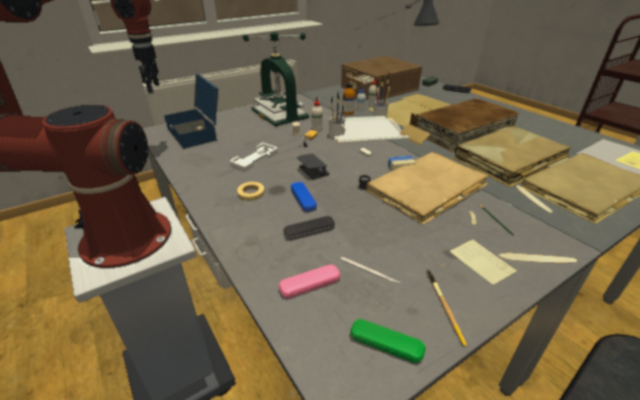

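View pics/top0.png

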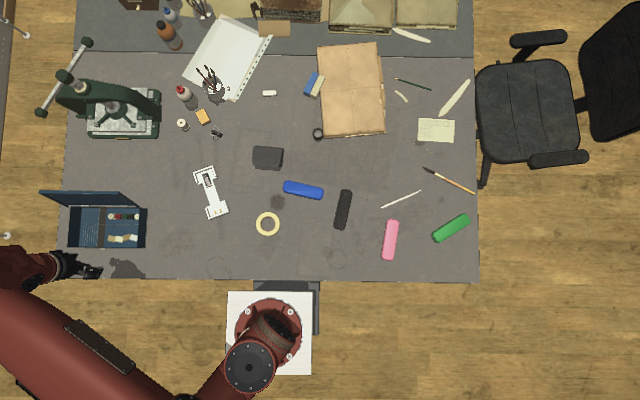

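View pics/wrist0.png

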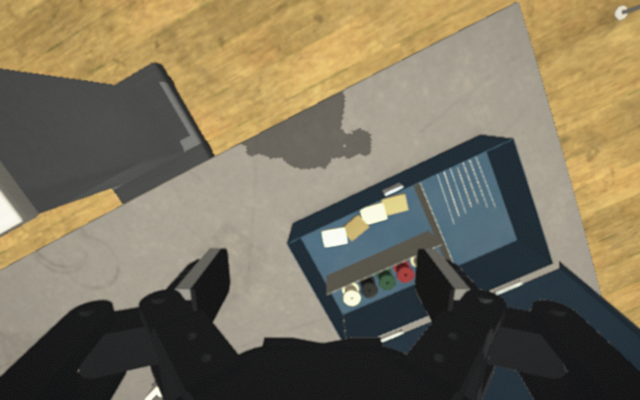

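Bars shaped like the handset, in the top view: black (342,209), blue (303,189), pink (390,240) and green (450,228). Only the black one fits the description. The cradle is at (210,191) and the punch at (267,157). I'll check these in enlarged crops.

Run:
```python
from h import *
crop('top0',180,130,380,260,4); crop('scene0',220,135,350,250,6)
d=load('top0')
for n,u,v in [('hs',342,209),('hsA',346,190),('hsB',338,229),('punch',267,157),('cr',210,191),('crA',203,168),('crB',217,217),('blue',303,189)]:
    print(n,depth(d,u,v).round(3))
```

```text
hs [ 0.46  -0.267  0.025]
hsA [ 0.532 -0.282  0.024]
hsB [ 0.384 -0.253  0.016]
punch [0.651 0.019 0.049]
cr [0.522 0.237 0.013]
crA [0.609 0.265 0.022]
crB [0.424 0.21  0.001]
blue [ 0.534 -0.118  0.027]
```

View pics/top0_c180_130.png

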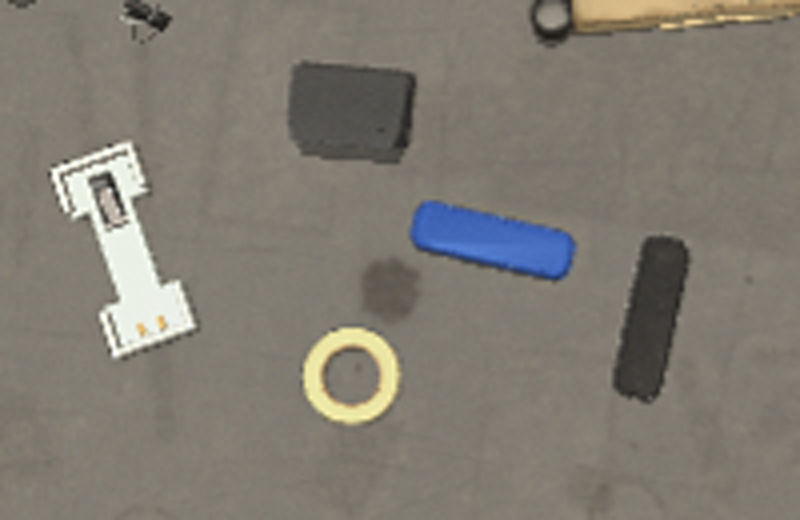

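View pics/scene0_c220_135.png

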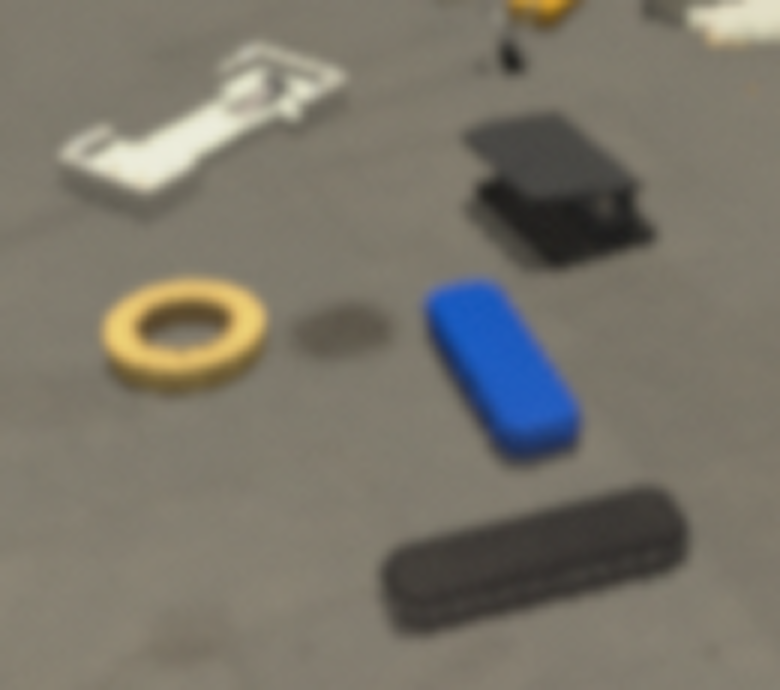

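The crops confirm it. The only black bar is the handset at crop (651,320), which is top pixel (343,210). The cradle is at crop (125,250) with its lever roller at (112,205), so +x points up in the image. The open-jawed punch is at (352,112).

Next I'll triangulate from the two views.

Run:
```python
from h import *
t=load('top0'); s=load('scene0')
T=lambda x,y:((x+.5)/4+180-.5,(y+.5)/4+130-.5); S=lambda x,y:((x+.5)/6+220-.5,(y+.5)/6+135-.5)
cr={'A':((52,170),(258,42)),'B':((131,142),(345,75)),'C':((197,326),(150,190)),'D':((116,357),(60,152))}
hs={'far':((667,240),(655,495)),'near':((635,397),(400,570))}
for g in(cr,hs):
    for k,(a,b) in g.items():
        p,e=tri(t,T(*a),s,S(*b)); print(k,p.round(4),'miss',round(e,4))
c={k:at_z(t,*T(*a),0.024) for k,(a,b) in cr.items()}
m=sum(c.values())/4; ax=(c['A']+c['B']-c['C']-c['D'])/2
print('cradle c',m.round(4),'len',np.linalg.norm(ax).round(4),'yaw',np.degrees(np.arctan2(ax[1],ax[0])).round(2),'w',[np.linalg.norm(c['A']-c['B']).round(4),np.linalg.norm(c['C']-c['D']).round(4)])
# handset by depth mask
def blob(d,u0,v0,u1,v1,zmin,zmax,cond):
    P=[]
    for v in range(v0,v1):
        for u in range(u0,u1):
            if cond(d['frame'][v,u].astype(int)):
                o,r=ray(d,u,v); p=o+r*d['range_z'][v,u]
                if zmin<p[2]<zmax: P.append(p)
    return np.array(P)
P=blob(t,328,183,358,237,.012,.035,lambda c:c.max()<75)
print(len(P),np.median(P[:,2]),cv2.minAreaRect(P[:,:2].astype(np.float32)*1000))
P=blob(t,190,163,232,222,.006,.035,lambda c:c.min()>150)
print(len(P),np.median(P[:,2]),cv2.minAreaRect(P[:,:2].astype(np.float32)*1000))
```

```text
A [0.5917 0.3021 0.0277] miss 0.0007
B [0.6207 0.2295 0.0242] miss 0.0001
C [0.446  0.16   0.0228] miss 0.0001
D [0.4163 0.2338 0.0252] miss 0.0014
far [ 0.5294 -0.2807  0.0292] miss 0.009
near [ 0.3879 -0.2556  0.0267] miss 0.007
cradle c [0.5187 0.2317 0.024 ] len 0.1891 yaw 21.51 w [np.float64(0.0789), np.float64(0.0806)]
465 0.025336693604070204 ((460.94061279296875, -269.6189880371094), (45.28993225097656, 154.14511108398438), 78.20854187011719)
689 0.013597578107012342 ((519.23095703125, 234.78273010253906), (190.37686157226562, 82.20564270019531), 21.321781158447266)
```

```bash
cat >> h.py <<'E'
def Rn(): 
    s=manip.sense(); return np.array(s['eef_pos']),cv2.Rodrigues(np.array(s['tool_rot'],float))[0],s
def zyaw(R): return np.degrees(np.arctan2(R[1,2],R[0,2]))
def plan(target,zy,nmin=1,step=.85,p=None,R=None):
    """rows to reach target TCP with tool x down, tool z at yaw zy (deg)"""
    if p is None: p,R,_=Rn()
    z=np.array([np.cos(np.radians(zy)),np.sin(np.radians(zy)),0]); x=np.array([0,0,-1.]); y=np.cross(z,x)
    Rt=np.c_[x,y,z]; rv=cv2.Rodrigues(R.T@Rt)[0].ravel(); D=np.array(target)-p
    n=max(nmin,int(np.ceil(max(np.linalg.norm(D)/.06/step,np.degrees(np.linalg.norm(rv))/8/step))))
    Rc=R.copy(); print('n',n)
    for i in range(n):
        print([ (Rc.T@D/n/.06).round(2).tolist(), (np.degrees(rv)/8/n).round(2).tolist()])
        Rc=Rc@cv2.Rodrigues(rv/n)[0]
    return np.array(target),Rt
E
python3 - <<'E'
from h import *
p,R,s=Rn(); print(p,R.round(3).tolist(),zyaw(R))
t=load('top0')
for u,v in [(60,198),(100,198),(145,205),(40,190),(105,245),(70,240),(146,245),(66,208)]: print((u,v),depth(t,u,v).round(3))
p,R=plan([.30,.50,.29],78.5 if abs(zyaw(R)-78.5)<90 else -101.5)
E
```

```text
[0.26501293 0.53799849 0.23067494] [[-0.001, -0.897, 0.442], [-0.001, 0.442, 0.897], [-1.0, 0.0, -0.001]] 63.767711428176106
(60, 198) [0.477 0.715 0.14 ]
(100, 198) [0.478 0.573 0.148]
(145, 205) [ 0.466  0.487 -0.001]
(40, 190) [0.495 0.724 0.223]
(105, 245) [0.313 0.625 0.002]
(70, 240) [0.331 0.723 0.055]
(146, 245) [0.315 0.472 0.002]
(66, 208) [ 0.451  0.784 -0.001]
n 3
[[-0.33, -0.27, -0.1], [-0.61, -0.0, -0.0]]
[[-0.33, -0.26, -0.13], [-0.61, -0.0, -0.0]]
[[-0.33, -0.25, -0.15], [-0.61, -0.0, -0.0]]
```

>>> step_arm:
  increments:
    - [[-0.33, -0.27, -0.1], [-0.61, 0, 0], 0]
    - [[-0.33, -0.26, -0.13], [-0.61, 0, 0], 0]
    - [[-0.33, -0.25, -0.15], [-0.61, 0, 0], 0]

```text
time: 0.52
eef_pos: [0.3008, 0.4993, 0.291]
tool_rot: [-1.061, 1.297, 1.061]
wrist_force: [0.1, -0.1, 0.6]
finger_gap: 0.085
```

Run:
```python
from h import *
p,R,s=Rn(); print(p,zyaw(R),s['qpos'],s['time'])
p,R=plan([.42,.1,.28],78.5)
p,R=plan([.45,-.24,.22],78.5,p=p,R=R)
```

```text
[0.3007885  0.49934577 0.29100969] 78.57811903586887 [ 8.04445676e-01  7.55323522e-02  1.76156962e-01  1.67196537e+00
 -1.10121230e-06  1.00379517e+00] 0.525
n 9
[[0.02, -0.36, -0.68], [0.0, -0.0, -0.0]]
[[0.02, -0.36, -0.68], [0.0, -0.0, -0.0]]
[[0.02, -0.36, -0.68], [0.0, -0.0, -0.0]]
[[0.02, -0.36, -0.68], [0.0, -0.0, -0.0]]
[[0.02, -0.36, -0.68], [0.0, -0.0, -0.0]]
[[0.02, -0.36, -0.68], [0.0, -0.0, -0.0]]
[[0.02, -0.36, -0.68], [0.0, -0.0, -0.0]]
[[0.02, -0.36, -0.68], [0.0, -0.0, -0.0]]
[[0.02, -0.36, -0.68], [0.0, -0.0, -0.0]]
n 7
[[0.14, -0.23, -0.78], [0.0, 0.0, 0.0]]
[[0.14, -0.23, -0.78], [0.0, 0.0, 0.0]]
[[0.14, -0.23, -0.78], [0.0, 0.0, 0.0]]
[[0.14, -0.23, -0.78], [0.0, 0.0, 0.0]]
[[0.14, -0.23, -0.78], [0.0, 0.0, 0.0]]
[[0.14, -0.23, -0.78], [0.0, 0.0, 0.0]]
[[0.14, -0.23, -0.78], [0.0, 0.0, 0.0]]
```

>>> step_arm:
  increments:
    - [[0.02, -0.36, -0.68], [0, 0, 0], 0]
    - [[0.02, -0.36, -0.68], [0, 0, 0], 0]
    - [[0.02, -0.36, -0.68], [0, 0, 0], 0]
    - [[0.02, -0.36, -0.68], [0, 0, 0], 0]
    - [[0.02, -0.36, -0.68], [0, 0, 0], 0]

```text
time: 1.15
eef_pos: [0.3655, 0.2769, 0.2845]
tool_rot: [-1.059, 1.298, 1.059]
wrist_force: [0.5, -0.3, 0.3]
finger_gap: 0.0854
```

>>> step_arm:
  increments:
    - [[0.02, -0.36, -0.68], [0, 0, 0], 0]
    - [[0.02, -0.36, -0.68], [0, 0, 0], 0]
    - [[0.02, -0.36, -0.68], [0, 0, 0], 0]
    - [[0.02, -0.36, -0.68], [0, 0, 0], 0]

```text
time: 1.65
eef_pos: [0.4174, 0.0997, 0.2798]
tool_rot: [-1.059, 1.298, 1.059]
wrist_force: [0.4, -0.1, 0.7]
finger_gap: 0.0857
```

>>> step_arm:
  increments:
    - [[0.14, -0.23, -0.78], [0, 0, 0], 0]
    - [[0.14, -0.23, -0.78], [0, 0, 0], 0]
    - [[0.14, -0.23, -0.78], [0, 0, 0], 0]
    - [[0.14, -0.23, -0.78], [0, 0, 0], 0]

```text
time: 2.15
eef_pos: [0.4336, -0.095, 0.246]
tool_rot: [-1.059, 1.298, 1.059]
wrist_force: [0.7, -0.0, 0.9]
finger_gap: 0.0853
```

Run:
```python
from h import *
p,R,s=Rn(); print(p,zyaw(R),s['qpos'],s['time'])
snap('wrist','w1')
p,R=plan([.44,-.23,.22],78.5)
```

```text
[ 0.43355052 -0.09500473  0.24596062] 78.39619642783516 [-5.12174148e-01 -3.72010025e-01 -3.13490842e-01  1.62907403e+00
  1.90641912e-04 -3.09649532e-01] 2.15
n 3
[[0.14, -0.18, -0.7], [-0.01, -0.0, -0.0]]
[[0.14, -0.18, -0.7], [-0.01, -0.0, -0.0]]
[[0.14, -0.18, -0.7], [-0.01, -0.0, -0.0]]
```

View pics/w1.png

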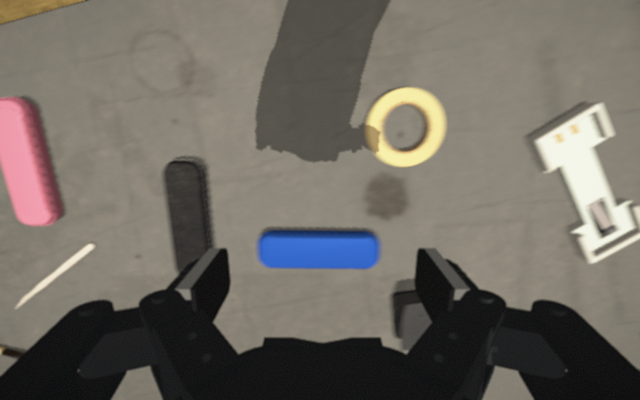

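The wrist picture shows the handset at (188,215) and the cradle at the right, around (590,180). I'll move above the handset and look again.

>>> step_arm:
  increments:
    - [[0.14, -0.18, -0.7], [0, 0, 0], 0]
    - [[0.14, -0.18, -0.7], [0, 0, 0], 0]
    - [[0.14, -0.18, -0.7], [0, 0, 0], 0]

```text
time: 2.58
eef_pos: [0.44, -0.2246, 0.2207]
tool_rot: [-1.059, 1.298, 1.059]
wrist_force: [0.0, 0.5, 0.2]
finger_gap: 0.0856
```

Run:
```python
from h import *
p,R,s=Rn(); print(p,zyaw(R),s['time'])
d=snap('wrist','w2')
crop('w2',180,0,460,260,2.3)
```

```text
[ 0.43999896 -0.22462466  0.22069241] 78.40609267811618 2.575
```

View pics/w2.png

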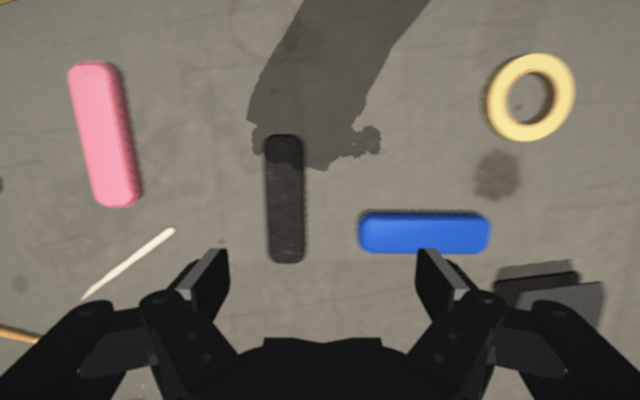

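The whole handset is in view, from (285,134) to (288,263), in line with the jaws. I'll measure it by depth and by triangulation against the top view.

Run:
```python
from h import *
d=load('w2'); t=load('top0'); P=[]
for v in range(125,275):
    for u in range(255,320):
        o,r=ray(d,u,v); p=o+r*d['range_z'][v,u]
        if .014<p[2]<.04: P.append(p)
P=np.array(P); print(len(P),np.percentile(P[:,2],[5,50,95]).round(4),cv2.minAreaRect(P[:,:2].astype(np.float32)*1000))
T=lambda x,y:((x+.5)/4+179.5,(y+.5)/4+129.5)
# end midpoints: far (x large) is low in wrist image
for a,b in [((667,240),(288,262)),((635,397),(284,136))]:
    p,e=tri(t,T(*a),d,b); print(p.round(4),round(e,4))
for b in [(288,262),(284,136),(266,262),(303,262),(303,138),(266,138)]: print(b,at_z(d,*b,.024).round(4))
```

```text
5349 [0.02   0.0249 0.0264] ((460.2861328125, -268.9530029296875), (47.340877532958984, 157.89236450195312), 78.45095825195312)
[ 0.534  -0.2848  0.0186] 0.0029
[ 0.3852 -0.2535  0.0391] 0.0014
(288, 262) [ 0.5308 -0.2849  0.024 ]
(284, 136) [ 0.3865 -0.2553  0.024 ]
(266, 262) [ 0.5256 -0.3106  0.024 ]
(303, 262) [ 0.5344 -0.2674  0.024 ]
(303, 138) [ 0.3926 -0.2359  0.024 ]
(266, 138) [ 0.3846 -0.2747  0.024 ]
```

The wrist depth gives a centre of (0.460,-0.269), yaw -11.5°, a size of 158×47 mm and a top at 25–26 mm. All of this matches the description.

Run:
```python
from h import *
p,R=plan([.4605,-.269,.07],78.45)
p,R=plan([.4605,-.269,.002],78.45,nmin=3,p=p,R=R)
```

```text
n 4
[[0.62, -0.12, -0.15], [-0.01, -0.0, -0.0]]
[[0.62, -0.12, -0.15], [-0.01, -0.0, -0.0]]
[[0.62, -0.12, -0.15], [-0.01, -0.0, -0.0]]
[[0.62, -0.12, -0.15], [-0.01, -0.0, -0.0]]
n 3
[[0.38, 0.0, 0.0], [0.0, 0.0, 0.0]]
[[0.38, 0.0, 0.0], [0.0, 0.0, 0.0]]
[[0.38, 0.0, 0.0], [0.0, 0.0, 0.0]]
```

>>> step_arm:
  increments:
    - [[0.62, -0.12, -0.15], [0, 0, 0], 0]
    - [[0.62, -0.12, -0.15], [0, 0, 0], 0]
    - [[0.62, -0.12, -0.15], [0, 0, 0], 0]
    - [[0.62, -0.12, -0.15], [0, 0, 0], 0]
    - [[0, 0, 0], [0, 0, 0], 0]

```text
time: 3.25
eef_pos: [0.4594, -0.2629, 0.0694]
tool_rot: [-1.054, 1.299, 1.063]
wrist_force: [-0.1, 0.2, -0.3]
finger_gap: 0.0855
```

Run:
```python
from h import *
p,R,s=Rn(); print(p,zyaw(R),s['time'])
d=snap('wrist','w3')
p,R=plan([.4605,-.269,.002],78.45,nmin=3)
```

```text
[ 0.4594072  -0.2629101   0.06936187] 78.3792807818126 3.25
n 3
[[0.39, -0.01, -0.03], [-0.0, 0.0, -0.01]]
[[0.39, -0.01, -0.03], [-0.0, 0.0, -0.01]]
[[0.39, -0.01, -0.03], [-0.0, 0.0, -0.01]]
```

View pics/w3.png

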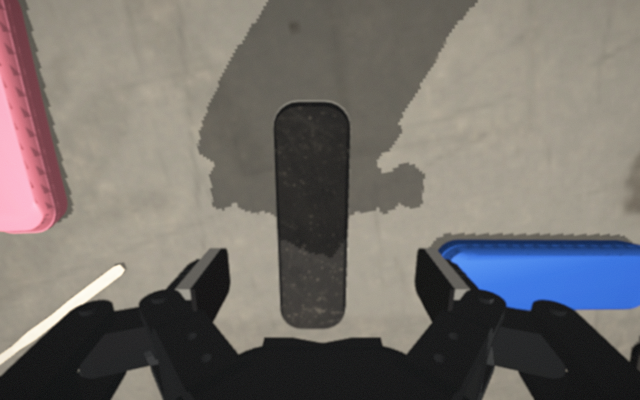

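The handset sits between the fingers, from (312,100) to (312,328). The right finger at (440,280) is close to the blue bar's end at (445,265), so I'll check the clearance.

Run:
```python
from h import *
d=load('w2'); P=[]
for v in range(200,262):
    for u in range(345,500):
        c=d['frame'][v,u].astype(int)
        if c[2]>c[0]+50:
            o,r=ray(d,u,v); p=o+r*d['range_z'][v,u]
            if p[2]>.008: P.append(p)
P=np.array(P);print(len(P),cv2.minAreaRect(P[:,:2].astype(np.float32)*1000))
z=np.array([np.cos(np.radians(78.45)),np.sin(np.radians(78.45)),0]);y=np.cross(z,[0,0,-1])
q=P-np.array([.4605,-.269,0])
a=q@z;b=q@y
print('z min',a.min(),'y range',b.min(),b.max()); 
for lo in np.arange(.05,.1,.005):
    m=(a>=lo)&(a<lo+.005)
    if m.any(): print(lo.round(3),b[m].min().round(4),b[m].max().round(4))
```

```text
4886 ((495.92852783203125, -158.12893676757812), (244.37255859375, 107.3157730102539), 47.17378616333008)
z min 0.039147340068919866 y range -0.061801528715622896 0.09678260066233117
0.08 -0.0481 0.0404
0.085 -0.0596 0.0411
0.09 -0.0599 -0.0159
0.095 -0.0598 -0.0147
```

The blue bar starts about 83 mm from the handset's centre line and the finger backs reach 57 mm, so it clears by about 26 mm. I'll descend and grip.

>>> step_arm:
  increments:
    - [[0.39, -0.01, -0.03], [0, 0, 0], 0]
    - [[0.39, -0.01, -0.03], [0, 0, 0], 0]
    - [[0.38, -0.01, -0.03], [0, 0, 0], 0]
    - [[0, 0, 0], [0, 0, 0], 0]
  newtons: 40

```text
time: 3.8
eef_pos: [0.4616, -0.2695, 0.0032]
tool_rot: [-1.058, 1.298, 1.06]
wrist_force: [-1.0, 0.5, -1.1]
finger_gap: 0.0851
```

>>> step_arm:
  increments:
    - [[0, 0, 0], [0, 0, 0], 255]
    - [[0, 0, 0], [0, 0, 0], 255]
    - [[0, 0, 0], [0, 0, 0], 255]
    - [[0, 0, 0], [0, 0, 0], 255]
    - [[0, 0, 0], [0, 0, 0], 255]
  newtons: 40

```text
time: 4.42
eef_pos: [0.4627, -0.2707, 0.0044]
tool_rot: [-1.061, 1.298, 1.057]
wrist_force: [-0.6, 0.7, 8.3]
finger_gap: 0.0472
```

>>> step_arm:
  increments:
    - [[-0.2, 0, 0], [0, 0, 0], 255]
    - [[-0.4, 0, 0], [0, 0, 0], 255]
    - [[-0.7, 0, 0], [0, 0, 0], 255]
    - [[-0.7, 0, 0], [0, 0, 0], 255]
    - [[-0.4, 0, 0], [0, 0, 0], 255]

```text
time: 5.05
eef_pos: [0.4624, -0.2705, 0.15]
tool_rot: [-1.061, 1.298, 1.056]
wrist_force: [0.1, -0.7, -1.2]
finger_gap: 0.0469
```

Run:
```python
from h import *
p,R,s=Rn(); print(p,zyaw(R),s['time'],s['wrist_force'])
d=snap('wrist','w4'); 
P=[]
for v in range(60,335):
    for u in range(240,400):
        o,r=ray(d,u,v); q=o+r*d['range_z'][v,u]
        if q[2]>.11 and abs((R.T@(q-p))[2])<.03 : P.append(R.T@(q-p))
P=np.array(P);print(len(P), P.min(0),P.max(0)); 
print(cv2.minAreaRect(P[:,1:].astype(np.float32)*1000))
A=np.c_[P[:,1:],np.ones(len(P))];print('x fit slope y,z,const',np.linalg.lstsq(A,P[:,0],rcond=None)[0])
```

```text
[ 0.46235824 -0.27048566  0.14997639] 78.41236849653072 5.05 [ 0.13220239 -0.66179996 -1.16996047]
31545 [-0.14197056 -0.0316289  -0.02998802] [-0.00485061  0.08166021  0.02983958]
((25.022520065307617, -0.06517601013183594), (113.27340698242188, 59.828182220458984), 0.039210326969623566)
x fit slope y,z,const [ 0.03413425  0.03844591 -0.02490356]
```

View pics/w4.png

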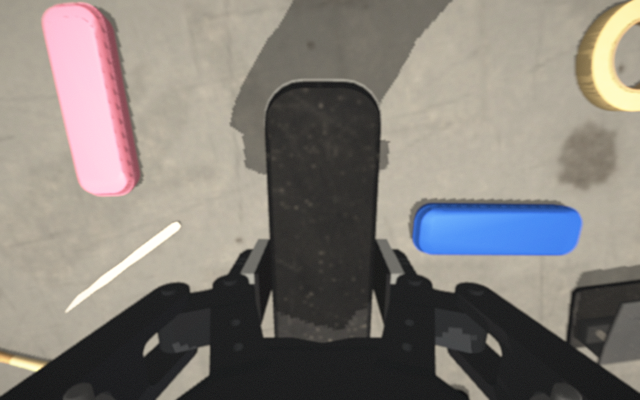

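The handset is held centred in the jaws, with its near end at (323,83). I'll measure its tilt and end position in the hand, then plan the carry.

Run:
```python
from h import *
p,R,s=Rn();d=load('w4'); 
P=[];Q=[]
for v in range(60,330):
    for u in range(255,390):
        o,r=ray(d,u,v); q=R.T@(o+r*d['range_z'][v,u]-p)
        if -.04<q[0]<.012:
            if v<235: P.append(q)
            if 280<u<360 and 100<v<330: Q.append(q)
P=np.array(P);Q=np.array(Q)
print('end y',P[:,1].max(),'z',P[:,2].min(),P[:,2].max(),cv2.minAreaRect(P[:,1:].astype(np.float32)*1000))
m=np.abs(Q[:,2])<.012;Q=Q[m];Q=Q[Q[:,1]<.07]
c=np.linalg.lstsq(np.c_[Q[:,1:],np.ones(len(Q))],Q[:,0],rcond=None)[0];print('tilt deg y,z',np.degrees(c[:2]),'top x',c[2])
# carry
zy=21.4+90
a,b=plan([.45,-.10,.16],78.45); a,b=plan([.50,.08,.16],95,p=a,R=b);a,b=plan([.519,.2335,.12],zy,p=a,R=b)
```

```text
end y 0.08256575195107978 z -0.023479995702473656 0.024390613654087567 ((49.950782775878906, 0.461944580078125), (65.2291259765625, 47.87151336669922), 0.017063913866877556)
tilt deg y,z [-0.27328725  0.13508084] top x -0.01816447044762327
n 4
[[-0.03, 0.2, 0.69], [-0.0, -0.01, 0.01]]
[[-0.03, 0.2, 0.69], [-0.0, -0.01, 0.01]]
[[-0.03, 0.2, 0.69], [-0.0, -0.01, 0.01]]
[[-0.03, 0.2, 0.69], [-0.0, -0.01, 0.01]]
n 4
[[0.0, -0.05, 0.78], [-0.52, 0.0, 0.0]]
[[0.0, -0.11, 0.77], [-0.52, 0.0, 0.0]]
[[0.0, -0.17, 0.76], [-0.52, 0.0, 0.0]]
[[0.0, -0.22, 0.75], [-0.52, 0.0, 0.0]]
n 4
[[0.17, -0.13, 0.63], [-0.51, 0.0, 0.0]]
[[0.17, -0.18, 0.62], [-0.51, 0.0, 0.0]]
[[0.17, -0.22, 0.6], [-0.51, 0.0, 0.0]]
[[0.17, -0.27, 0.59], [-0.51, 0.0, 0.0]]
```

The handset is flat in the hand, with tilt under 0.3°. Its centre is about +3 mm along tool y, and I'll allow for that. Now I'll carry it above the cradle, well clear of the punch.

>>> step_arm:
  increments:
    - [[-0.03, 0.2, 0.69], [0, 0, 0], 255]
    - [[-0.03, 0.2, 0.69], [0, 0, 0], 255]
    - [[-0.03, 0.2, 0.69], [0, 0, 0], 255]
    - [[-0.03, 0.2, 0.69], [0, 0, 0], 255]

```text
time: 5.6
eef_pos: [0.4475, -0.0967, 0.1537]
tool_rot: [-1.058, 1.298, 1.059]
wrist_force: [0.7, -0.8, -2.6]
finger_gap: 0.0469
```

>>> step_arm:
  increments:
    - [[0, -0.05, 0.78], [-0.52, 0, 0], 255]
    - [[0, -0.11, 0.77], [-0.52, 0, 0], 255]
    - [[0, -0.17, 0.76], [-0.52, 0, 0], 255]
    - [[0, -0.22, 0.75], [-0.52, 0, 0], 255]

```text
time: 6.1
eef_pos: [0.4982, 0.0838, 0.1538]
tool_rot: [-1.276, 1.165, 1.276]
wrist_force: [1.2, -0.1, -2.1]
finger_gap: 0.0471
```

Run:
```python
from h import *
p,R,s=Rn(); print(p,zyaw(R),s['time'],s['finger_gap'])
d=snap('wrist','w5')
plan([.522,.235,.12],111.4)
```

```text
[0.49821088 0.08381752 0.153763  ] 95.19018797517805 6.1 0.04705840942013039
n 3
[[0.19, -0.21, 0.8], [-0.66, 0.01, 0.0]]
[[0.19, -0.28, 0.78], [-0.66, 0.01, 0.0]]
[[0.19, -0.35, 0.75], [-0.66, 0.01, 0.0]]
```

View pics/w5.png

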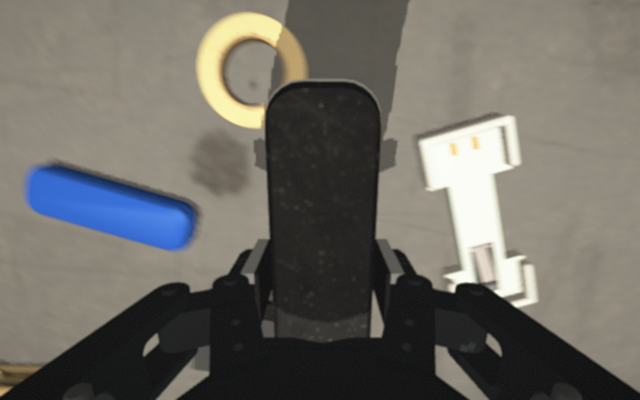

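The cradle is visible at the right, with its near end's corners at (420,133) and (513,117) and its lever at (484,265). I'll measure it here with the wrist depth as a second view.

Run:
```python
from h import *
d=load('w5');t=load('top0'); P=[]
for v in range(100,320):
    for u in range(405,550):
        c=d['frame'][v,u].astype(int)
        if c.min()>120 :
            o,r=ray(d,u,v); q=o+r*d['range_z'][v,u]
            if .008<q[2]<.03: P.append(q)
P=np.array(P)
r=cv2.minAreaRect(P[:,:2].astype(np.float32)*1000);print(len(P),r)
print('floor z',np.median(P[P[:,2]<.018][:,2]),'lip z',np.median(P[P[:,2]>.02][:,2]))
T=lambda x,y:((x+.5)/4+179.5,(y+.5)/4+129.5)
print(tri(t,T(197,326),d,(420,135)),tri(t,T(116,357),d,(513,116)))
crop('w5',400,95,560,320,2.6)
```

```text
10395 ((518.1038818359375, 233.3827362060547), (191.47537231445312, 82.444580078125), 21.213945388793945)
floor z 0.011400658352332393 lip z 0.022821074901340666
(array([0.43920508, 0.14024125, 0.09928194]), np.float64(0.004947045477225913)) (array([0.41597434, 0.23043338, 0.03847606]), np.float64(0.001786802625859231))
```

View pics/w5_c400_95.png

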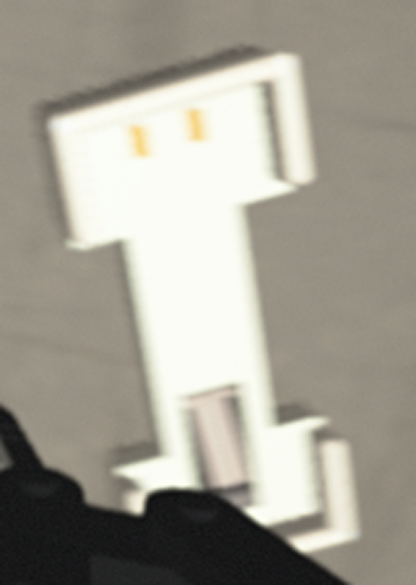

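Depth gives a centre of (0.518,0.233), yaw 21.2°, size 191×82 mm, floor at 11.4 mm and lips at 22.8 mm. This agrees with the top+scene corners (0.519,0.231) to 2 mm. The wrist+top corner triangulation was poor, at 99 and 38 mm high, because that frame was taken while moving and was blurred. I'm discarding it and will check again at rest.

>>> step_arm:
  increments:
    - [[0.19, -0.21, 0.8], [-0.66, 0, 0], 255]
    - [[0.19, -0.28, 0.78], [-0.66, 0, 0], 255]
    - [[0.19, -0.35, 0.75], [-0.65, 0, 0], 255]
    - [[0, 0, 0], [0, 0, 0], 255]
    - [[0, 0, 0], [0, 0, 0], 255]

```text
time: 6.78
eef_pos: [0.5224, 0.2289, 0.1195]
tool_rot: [-1.471, 1.016, 1.472]
wrist_force: [0.1, -0.1, -1.2]
finger_gap: 0.0472
```

Run:
```python
from h import *
p,R,s=Rn(); print(p,R[:,0],zyaw(R),s['time'],s['finger_gap'],s['wrist_force'])
d=snap('wrist','w6'); snap('top','t6'); snap('scene','s6'); crop('s6',200,100,330,210,6)
a,b=plan([.521,.234,.04],111.3)
```

```text
[0.52242286 0.22892911 0.11949352] [-6.57732877e-04 -4.14467680e-04 -9.99999698e-01] 110.80160009164868 6.775 0.04719302270060985 [ 0.05460083 -0.12045912 -1.21290944]
n 2
[[0.67, -0.0, 0.05], [-0.04, -0.0, 0.0]]
[[0.67, -0.0, 0.05], [-0.04, -0.0, 0.0]]
```

View pics/w6.png

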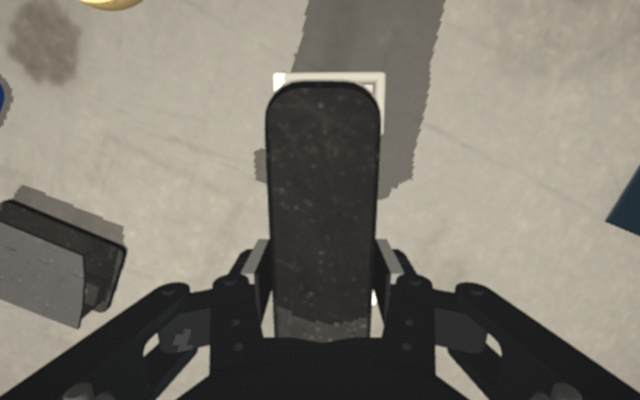

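View pics/s6_c200_100.png

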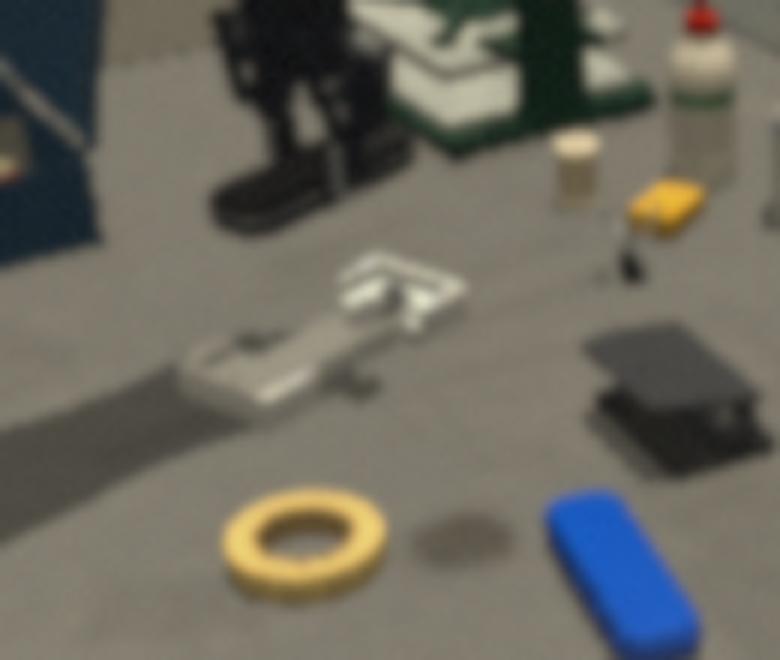

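The handset is above the cradle. The cradle's near-end corners show at (274,73) and (385,73), parallel to the handset's end. I'll check them in this at-rest view, with the depth as the height.

Run:
```python
from h import *
d=load('w6')
a=at_z(d,274,73,.024);b=at_z(d,385,73,.024)
m=(a+b)/2;u=np.array([np.cos(np.radians(21.3)),np.sin(np.radians(21.3)),0])
print(a.round(4),b.round(4),np.linalg.norm(a-b),'perp yaw',np.degrees(np.arctan2(b[1]-a[1],b[0]-a[0]))-90,'centre',(m+.096*u).round(4))
print(depth(d,330,76),depth(d,277,85),depth(d,381,100))
# handset end in hand
a=at_z(d,323,83,.12-.0+.02); print('hs end',a)
```

```text
[0.4438 0.1628 0.024 ] [0.4156 0.2368 0.024 ] 0.0791913661356495 perp yaw 20.829811705540408 centre [0.5192 0.2346 0.024 ]
[0.43148979 0.2008277  0.02357534] [0.45071729 0.16730815 0.02359179] [0.43351883 0.24159758 0.02307786]
hs end [0.44814309 0.20144054 0.14      ]
```

The checks agree: centre (0.519,0.234), yaw 21.2°, lip height 23.6 mm. I'll descend.

>>> step_arm:
  increments:
    - [[0.6, 0, 0.05], [-0.04, 0, 0], 255]
    - [[0.6, 0, 0.05], [-0.02, 0, 0], 255]
    - [[0, 0, 0], [0, 0, 0], 255]

```text
time: 7.3
eef_pos: [0.5185, 0.2336, 0.0453]
tool_rot: [-1.474, 1.014, 1.48]
wrist_force: [-1.0, -0.1, -1.5]
finger_gap: 0.0471
```

Run:
```python
from h import *
p,R,s=Rn(); print(p,zyaw(R),s['time'],s['wrist_force'])
snap('wrist','w7')
plan([.5215,.2345,.023],111.2,nmin=2)
```

```text
[0.51847009 0.23360694 0.0453387 ] 111.2153422874915 7.3 [-0.97560428 -0.07022802 -1.51183028]
n 2
[[0.2, -0.01, -0.0], [0.0, 0.0, -0.01]]
[[0.2, -0.01, 0.0], [0.0, 0.0, -0.01]]
```

View pics/w7.png

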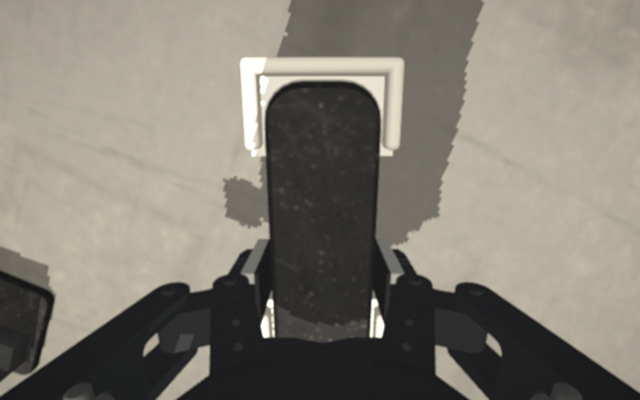

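The handset is centred between the lips, with margins at both sides (247–268 and 378–400) and at the near end. I'll lower it slowly until it makes contact.

>>> step_arm:
  increments:
    - [[0.2, -0.03, 0], [0, 0, 0], 255]
    - [[0.15, -0.02, 0], [0, 0, 0], 255]
    - [[0, 0, 0], [0, 0, 0], 255]
    - [[0, 0, 0], [0, 0, 0], 255]

```text
time: 7.85
eef_pos: [0.5236, 0.2359, 0.027]
tool_rot: [-1.478, 1.01, 1.477]
wrist_force: [-0.1, -0.3, -1.4]
finger_gap: 0.047
```

>>> step_arm:
  increments:
    - [[0.03, 0, 0], [0, 0, 0], 255]
    - [[0, 0, 0], [0, 0, 0], 255]

```text
time: 8.1
eef_pos: [0.5235, 0.2359, 0.025]
tool_rot: [-1.478, 1.01, 1.477]
wrist_force: [-1.1, -0.3, -1.1]
finger_gap: 0.0471
```

>>> step_arm:
  increments:
    - [[0.03, 0, 0], [0, 0, 0], 255]
    - [[0, 0, 0], [0, 0, 0], 255]

```text
time: 8.35
eef_pos: [0.5233, 0.2358, 0.023]
tool_rot: [-1.477, 1.01, 1.478]
wrist_force: [-0.2, -0.2, -1.3]
finger_gap: 0.0467
```

>>> step_arm:
  increments:
    - [[0.03, 0.03, 0], [0, 0, 0], 255]
    - [[0, 0, 0], [0, 0, 0], 255]

```text
time: 8.6
eef_pos: [0.5214, 0.2352, 0.0211]
tool_rot: [-1.477, 1.01, 1.478]
wrist_force: [-0.8, -0.0, -2.3]
finger_gap: 0.0469
```

>>> step_arm:
  increments:
    - [[0.03, 0, 0], [0, 0, 0], 255]
    - [[0, 0, 0], [0, 0, 0], 255]

```text
time: 8.85
eef_pos: [0.5217, 0.2352, 0.0193]
tool_rot: [-1.477, 1.01, 1.478]
wrist_force: [-0.2, -1.4, -2.0]
finger_gap: 0.0472
```

>>> step_arm:
  increments:
    - [[0.025, 0, 0], [0, 0, 0], 255]
    - [[0, 0, 0], [0, 0, 0], 255]

```text
time: 9.1
eef_pos: [0.5217, 0.2352, 0.0179]
tool_rot: [-1.477, 1.01, 1.478]
wrist_force: [0.3, -0.4, -0.9]
finger_gap: 0.0468
```

>>> step_arm:
  increments:
    - [[0.025, 0, 0], [0, 0, 0], 255]
    - [[0, 0, 0], [0, 0, 0], 255]

```text
time: 9.35
eef_pos: [0.5218, 0.2352, 0.0165]
tool_rot: [-1.477, 1.01, 1.477]
wrist_force: [1.3, -0.6, -1.0]
finger_gap: 0.0471
```

>>> step_arm:
  increments:
    - [[0.025, 0, 0], [0, 0, 0], 255]
    - [[0, 0, 0], [0, 0, 0], 255]

```text
time: 9.6
eef_pos: [0.5219, 0.2352, 0.0164]
tool_rot: [-1.478, 1.01, 1.477]
wrist_force: [-5.5, -1.4, 11.4]
finger_gap: 0.0471
```

Run:
```python
from h import *
p,R,s=Rn(); print(p,s['time'],s['wrist_force'],s['torque'])
d=snap('wrist','w8')
for v in range(100,320,30): print(v,depth(d,322,v).round(4))
for uv in [(258,70),(322,66),(395,100)]: print('lip',depth(d,*uv).round(4))
```

```text
[0.52190199 0.23523888 0.01643825] 9.6 [-5.54560859 -1.40492017 11.41798998] [-0.37565092  1.20656586 -0.06634679]
100 [0.4535 0.2089 0.0368]
130 [0.4637 0.2129 0.0377]
160 [0.4744 0.2171 0.0372]
190 [0.4855 0.2214 0.0374]
220 [0.4972 0.226  0.0376]
250 [0.5097 0.2308 0.0374]
280 [0.5228 0.236  0.0374]
310 [0.5369 0.2414 0.0373]
lip [0.4509 0.1776 0.0113]
lip [0.4392 0.2033 0.0114]
lip [0.4406 0.2389 0.0126]
```

View pics/w8.png

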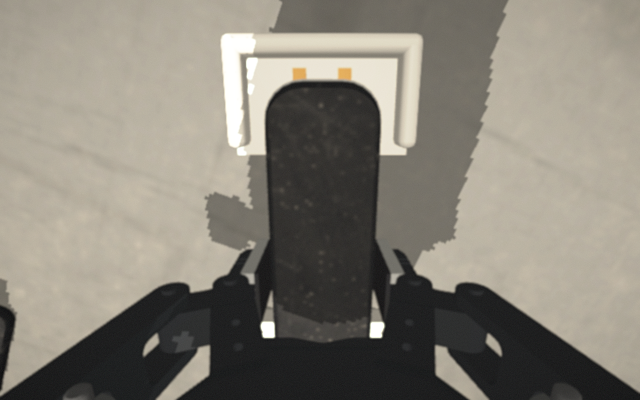

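Contact: 11 N upward. The handset's top is level at 37.4 mm, so its underside is about 11.4 mm, on the floor. Next I'll check its lengthwise centring.

Run:
```python
from h import *
d=load('w8'); C=np.array([.519,.234,0]);a=np.radians(21.2);u=np.array([np.cos(a),np.sin(a),0]);w=np.array([-u[1],u[0],0])
def f(n,uv,z): q=at_z(d,*uv,z)-C; print(n,uv,(q@u).round(4),(q@w).round(4))
f('hs end top',(323,82),.034); f('outer lip',(322,34),.024); f('outer l',(221,36),.024); f('outer r',(422,36),.024)
f('hs l',(267,125),.034);f('hs r',(380,125),.034)
P=[]
for v in range(70,320):
    for x in range(262,384):
        o,r=ray(d,x,v);q=o+r*d['range_z'][v,x]
        if .03<q[2]<.042 and v<230: P.append([(q-C)@u,(q-C)@w])
P=np.array(P);print(P.min(0),P.max(0))
```

```text
hs end top (323, 82) -0.0767 0.0007
outer lip (322, 34) -0.0955 0.0003
outer l (221, 36) -0.0949 -0.0395
outer r (422, 36) -0.095 0.0396
hs l (267, 125) -0.0609 -0.0211
hs r (380, 125) -0.061 0.0229
[-0.07816399 -0.02236197] [-0.01757937  0.02350313]
```

The handset's centre is within about 1 mm of the cradle's in both directions. I'll release it.

>>> step_arm:
  increments:
    - [[0, 0, 0], [0, 0, 0], 60]
    - [[0, 0, 0], [0, 0, 0], 60]
    - [[0, 0, 0], [0, 0, 0], 0]
    - [[0, 0, 0], [0, 0, 0], 0]
    - [[0, 0, 0], [0, 0, 0], 0]

```text
time: 10.28
eef_pos: [0.5218, 0.2352, 0.015]
tool_rot: [-1.477, 1.01, 1.477]
wrist_force: [-1.1, 0.0, -1.2]
finger_gap: 0.0854
```

>>> step_arm:
  increments:
    - [[-0.2, 0, 0], [0, 0, 0], 0]
    - [[-0.5, 0, 0], [0, 0, 0], 0]
    - [[-0.7, 0, 0], [0, 0, 0], 0]
    - [[-0.7, 0, 0], [0, 0, 0], 0]
    - [[-0.2, 0, 0], [0, 0, 0], 0]

```text
time: 10.9
eef_pos: [0.5234, 0.2356, 0.1572]
tool_rot: [-1.48, 1.006, 1.473]
wrist_force: [0.4, 0.5, -0.2]
finger_gap: 0.0853
```

Run:
```python
from h import *
p,R,s=Rn(); print(p,s['time'],s['wrist_force'])
d=snap('wrist','w9');snap('top','t9');snap('scene','s9'); crop('s9',200,110,330,210,6)
C=np.array([.519,.234,0]);a=np.radians(21.2);u=np.array([np.cos(a),np.sin(a),0]);w=np.array([-u[1],u[0],0])
P=[]
for v in range(30,400):
    for x in range(230,420):
        o,r=ray(d,x,v);q=o+r*d['range_z'][v,x]
        if .03<q[2]<.045: P.append([(q-C)@u,(q-C)@w,q[2]])
P=np.array(P);print(P.min(0),P.max(0),np.median(P[:,2]),cv2.minAreaRect(P[:,:2].astype(np.float32)*1000))
m=abs(P[:,1])<.01;P=P[m];print('slopes deg',np.degrees(np.linalg.lstsq(np.c_[P[:,:2],np.ones(len(P))],P[:,2],rcond=None)[0][:2]))
```

```text
[0.52339321 0.23556794 0.1572372 ] 10.9 [ 0.38666092  0.49755185 -0.19147363]
[-0.07840424 -0.0225059   0.03000994] [0.07637553 0.02425413 0.03996593] 0.03692956872633643 ((-1.0136642456054688, 0.8743247985839844), (46.749691009521484, 154.77743530273438), 89.98725128173828)
slopes deg [ 0.28377655 -0.03398424]
```

View pics/w9.png

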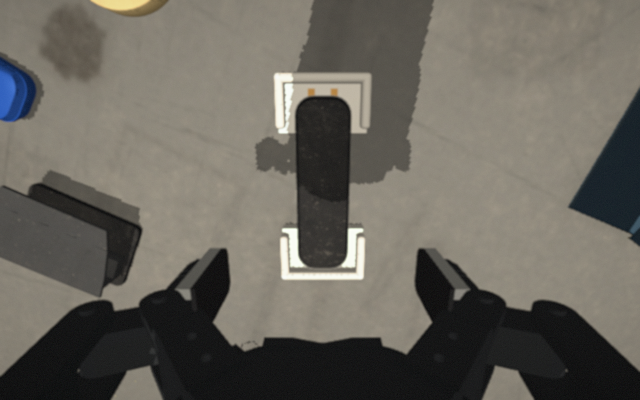

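View pics/s9_c200_110.png

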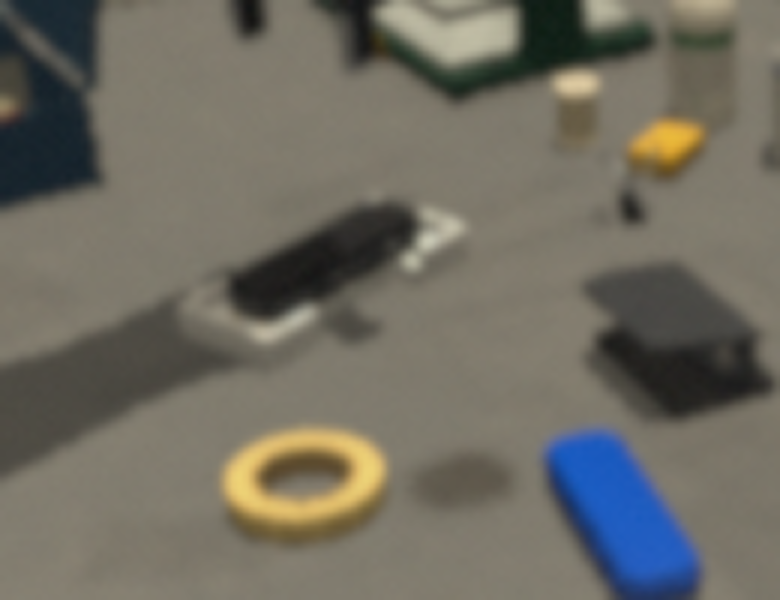

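The handset lies centred between the lips, from (323,97) to (323,267). It is about 1 mm off centre, tilted 0.3°, with its top at 37 mm. That is flat on the floor, so the lever must be down. The punch is where it was. I'll let the arm come to rest and then hand in.

>>> step_arm:
  increments:
    - [[0, 0, 0], [0, 0, 0], 0]
    - [[0, 0, 0], [0, 0, 0], 0]
    - [[0, 0, 0], [0, 0, 0], 0]

```text
time: 11.42
eef_pos: [0.5214, 0.2351, 0.1523]
tool_rot: [-1.477, 1.011, 1.478]
wrist_force: [-0.2, -0.2, 0.5]
finger_gap: 0.0853
```

```bash
python3 -c "
from h import *
print(manip.sense()['time']); print(manip.hand_in())"
```

```text
11.425
the job is handed in; nothing more can be done
None
```

The black handset is in its cradle and the job was handed in at 11.4 s. I gripped it across its middle, carried it clear of the punch, and lowered it until it touched the floor (about 11 N). Then I opened the fingers and backed the arm off.

**Last checks:**
- **Position:** the handset is about 1 mm from the cradle's centre both along and across, and aligned lengthwise with it to within measurement error.
- **Height and tilt:** its top is at 37 mm, so the underside is about 11 mm above the worktop. The tilt is about 0.3°.
- **Lever:** I did not see the lever itself, because the handset covers it. I infer it is down from the handset lying flat over the roller.
- **Punch:** it looks unmoved by eye; I did not measure it again.
- **Robot:** the gripper is open and clear, about 150 mm up.

**Disagreements:**
- A corner triangulation from a wrist frame taken while moving gave impossible heights (99 and 38 mm). I discarded it; the wrist depth, the top and scene views and a later at-rest view agreed on the cradle to about 3 mm.
- Triangulating the handset's ends between the top and wrist views gave heights of 19 and 39 mm, which disagree with each other. I used the wrist depth instead, which matched the stated sizes.

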